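# Stand the tipped juice bottles up in their lane and close the row

## Task

Two juice bottles in the wooden bottle lane have tipped outwards, one over each end of the lane: stand both upright on the lane's floor again, each at its own end of the row, and let go. Only when both stand, slide the red end stop in along the lane until the red-capped bottle has at most about 2 cm of play in all between its neighbour and the stop, with every bottle still standing. Leave the end stop where it is until then, knock nothing over, and leave the mug, jar and can alone.

Things in the scene. Friction and masses are not known exactly. Their poses are not given: they have to be found in the camera images.
- lane: fixed wooden trough, 78 mm wide (x), 410 mm long (y); floor 6 mm thick, side walls 40 mm high, 5 mm thick, 68 mm between them. Origin: centre of its underside, on the table; y runs along the lane towards the red end stop, x across it away from the robot, z up. The fixed end wall at -y is 65 mm high with a 36 mm wide notch down to 36 mm; the end stop at +y has the same shape.
- fixed_end (a point): middle of the fixed end wall's inner face, at the level of the lane's floor (lane frame y = -192.5 mm, z = 6 mm)
- stop_face (a point): middle of the red end stop's inner face (facing the bottles), at the level of the lane's floor; moves with the stop (lane frame y = 192.5 mm at the start)
- stop_knob (a point): grip point of the end stop's black handle, an upright round post of 18 mm diameter standing outside the lane on the robot's side, 75 mm from the lane's centre line, from 22 to 82 mm above the table; this point is on its axis 65 mm above the table and 6 mm further out (+y) than stop_face
- end_stop (a joint): slide of the end stop (m): 0 as found, fully open; grows as it is slid into the lane (lane -y), up to 0.15; stiff, about 5 N
- bottle_fixed_end: round closed juice bottle, yellow, paper label, green screw cap, 0.3 to 0.5 kg. Diameter 60 mm up to 90 mm, then a shoulder to a 30 mm neck at 118 mm; cap 34 mm wide from 138 to 168 mm (the top). Origin: centre of its underside; z along its axis to the cap. Starts tipped 42 degrees outwards (-y of the lane), foot on the lane's floor, side resting in the notch of the fixed end wall.
- bottle_stop_end: round closed juice bottle, yellow, paper label, red screw cap, 0.3 to 0.5 kg. Diameter 60 mm up to 90 mm, then a shoulder to a 30 mm neck at 118 mm; cap 34 mm wide from 138 to 168 mm (the top). Origin: centre of its underside; z along its axis to the cap. Starts tipped 42 degrees outwards (+y of the lane), foot on the lane's floor, side resting in the notch of the end stop.
- neighbour_fixed_end: round closed juice bottle, yellow, paper label, white screw cap, 0.3 to 0.5 kg. Diameter 60 mm up to 90 mm, then a shoulder to a 30 mm neck at 118 mm; cap 34 mm wide from 138 to 168 mm (the top). Origin: centre of its underside; z along its axis to the cap. It stands upright in the lane, the one nearer the fixed end.
- neighbour_stop_end: round closed juice bottle, yellow, paper label, white screw cap, 0.3 to 0.5 kg. Diameter 60 mm up to 90 mm, then a shoulder to a 30 mm neck at 118 mm; cap 34 mm wide from 138 to 168 mm (the top). Origin: centre of its underside; z along its axis to the cap. It stands upright in the lane, the one nearer the end stop.
- mug: bystander standing close behind the lane: blue mug, 80 mm wide, 90 mm high; origin at the centre of its underside
- jar: bystander standing close behind the lane: amber jar with a red lid, 72 mm wide, 110 mm high; origin at the centre of its underside
- can: bystander standing to the right of the lane: food can, 72 mm wide, 100 mm high; origin at the centre of its underside

How it is judged:
On the way:
1. all four bottles stand upright in the lane, the tipped two let go, with the end stop still where it was (within 15 mm) (angle between each of bottle_fixed_end, bottle_stop_end, neighbour_fixed_end, neighbour_stop_end's own z axis and vertical below 0.09 rad and x of bottle_fixed_end in the frame of lane between -0.008 and 0.008 m and z of bottle_fixed_end in the frame of lane between 0 and 0.012 m and linear speed of each of bottle_fixed_end, bottle_stop_end, neighbour_fixed_end, neighbour_stop_end below 0.02 m/s and x of bottle_stop_end in the frame of lane between -0.008 and 0.008 m and z of bottle_stop_end in the frame of lane between 0 and 0.012 m and x of neighbour_fixed_end in the frame of lane between -0.008 and 0.008 m and z of neighbour_fixed_end in the frame of lane between 0 and 0.012 m and x of neighbour_stop_end in the frame of lane between -0.008 and 0.008 m and z of neighbour_stop_end in the frame of lane between 0 and 0.012 m and y of bottle_fixed_end in the frame of lane above -0.1925 m and horizontal distance between bottle_fixed_end and fixed_end below 0.15 m and value of joint end_stop below 0.015 m and contact force between the fingers and bottle_fixed_end below 0.1 N and contact force between the fingers and bottle_stop_end below 0.1 N), for 0.2 s.
At the end, for the whole second after the job is handed in: All four bottles stand at rest on the lane's floor, upright within 5 degrees and 8 mm of its centre line, the green-capped one at the fixed end, the red-capped one at the stop end; the stop's face is at most 115 mm from the axis of the neighbour nearer to it (25 mm of play in all) (angle between each of bottle_fixed_end, bottle_stop_end, neighbour_fixed_end, neighbour_stop_end's own z axis and vertical below 0.09 rad and x of bottle_fixed_end in the frame of lane between -0.008 and 0.008 m and z of bottle_fixed_end in the frame of lane between 0 and 0.012 m and linear speed of each of bottle_fixed_end, bottle_stop_end, neighbour_fixed_end, neighbour_stop_end below 0.02 m/s and x of bottle_stop_end in the frame of lane between -0.008 and 0.008 m and z of bottle_stop_end in the frame of lane between 0 and 0.012 m and x of neighbour_fixed_end in the frame of lane between -0.008 and 0.008 m and z of neighbour_fixed_end in the frame of lane between 0 and 0.012 m and x of neighbour_stop_end in the frame of lane between -0.008 and 0.008 m and z of neighbour_stop_end in the frame of lane between 0 and 0.012 m and y of bottle_fixed_end in the frame of lane above -0.1925 m and horizontal distance between bottle_fixed_end and fixed_end below 0.15 m and horizontal distance between stop_face and neighbour_stop_end below 0.115 m and horizontal distance between stop_face and bottle_stop_end below 0.058 m and velocity of joint end_stop below 0.01 m/s); the robot touches nothing.
It fails at once if an upright neighbour is knocked over (leans more than 20 degrees) (angle between any of neighbour_fixed_end, neighbour_stop_end's own z axis and vertical above 0.35 rad).
It fails at once if the mug, jar or can is moved more than 40 mm (distance of any of mug, jar, can from where it was at the start of the episode above 0.04 m).
It also fails if it takes over 64 s, if anything falls off the work surface, if the arm or the gripper's body presses on something with over 40 N, if the wrist force passes 120 N, or if a joint passes its speed limit or range.

## Robot

A 6-joint arm with a two-finger parallel gripper is mounted at the origin on the work surface. World frame = base frame: x ahead of the robot, y to its left, z up, the work surface at z = 0. Lengths are in m, angles in rad, forces in N, time in s.
With the tool pointing down it reaches from about 0.225 to 0.875 m from the base axis. Payload 3.4 kg.
Tool frame: the origin (TCP) lies where the fingers leave the gripper's body, on its centre line; the fingertips stand 73 mm ahead of it and the grasp point (between the pads) lies 54 mm ahead of it (manip.pinch_z is the distance from the TCP to the grasp point, in m); z points along the fingers, y is the line along which they close (so a half turn about z gives the same grasp; the last joint's range is limited). The gripper opens to 85 mm and grips with 20 to 120 N. Pads are 22 mm wide; open, the fingers measure 114 mm over their backs; the gripper's body (76 mm by 85 mm) begins 54 mm behind the grasp point. The pads swing forward as they close: fully open they stand 13 mm farther back than shut.
Start: joints at [-1.366, 0.276, 1.505, -0, 1.361, -0.121], TCP at [0.184, -0.545, 0.304] pointing down, gripper open.
Joint ranges: [-2.89, 2.89], [-0.75, 2.08], [0.22, 2.7], [-1.18, 4.32], [0.11, 2.71], [-2.7, 2.7]. Speed limits (rad/s): [2.57, 2.57, 3.14, 3.14, 3.14, 3.14].

## Interface

Orientations are given as a unit quaternion [w, x, y, z].
In Python, from rig import readout, imaging, manip gives the robot as it stands. The module is installed in compiled form; this text tells all that it offers.
- The arm moves only by the tool servo_tool, never from a script. Its argument "moves" is a list of rows, each an object with "dp": the shift along the tool's x, y, z in units of 0.2 m (1.0 is 0.2 m), a list of three; "delta_rot": the turn, a rotation vector about the tool's x, y, z in units of 0.1 rad (1.0 is 0.1 rad), a list of three; "fingers": the opening, from 0 (shut) to 1 (fully open). In form: [{"dp": [dx, dy, dz], "delta_rot": [wx, wy, wz], "fingers": fingers}, ...]. A call has 1 to 5 rows; each row shifts and turns the commanded pose from where the row before left it, along the tool's axes as they then stand; what a row does not reach is not made up. A row lasts 1/10 s, in which the tool goes at most 50 mm and 8.59 degrees, less where a joint would pass 70% of its speed; a pose out of reach is approached as far as the arm can. A call with a number of a shift or a turn outside -1 to 1 is refused whole. A call with a gripper value outside its range is refused whole. The fingers move at their own pace and stop on an object; "force" is the grip in N (left out, the last holds). Time passes only in rows, so rows that do not move let the fingers close. It gives the time, the measured TCP pose, the force, the opening and the grip force at its end, in the units of the state.
- readout.get_state(): the state, without advancing time (a new reading comes with each control period).
- imaging.get_image(name): name is "side" or "top"; returns (picture, depth): 420x560x3 uint8, red, green, blue; 420x560 float32, m along the optical axis (not along the pixel's ray), 0 where there is no reading.
- imaging.calibration(name): a dict with "intrinsics" (3x3 intrinsics, pixels), "dist" ([k1, k2, p1, p2, k3] as OpenCV has them; the pictures are not rectified), "R" (3x3) and "t" (3): a world point X has camera coordinates R X + t. Camera axes: x right, y down, z forward; pixel columns grow to the right and rows downward; lengths in m; the calibration is good to about 2 mm. A picture is of the moment at which its call begins. calibration takes no time and is no camera call.
- manip.sign_off(): hands the job in; it is judged then, once.
The state is a dict: "clock": time; "qpos": joint angles; "qd": joint speeds; "effort": joint torques, N m; "position": TCP position; "ee_rot": TCP orientation; "contact_force": force on the tool from outside, world axes, zero at the start; "moment": the same for the moment, N m; "width": finger opening in m; "gripper_force": force on a finger pad.
Only numpy, scipy, OpenCV 4.12 (cv2) and the standard library are available. Lean on these libraries where they do the work, as an engineer would, in place of code of your own. Each camera call takes 0.05 s, during which the arm holds its last target. There are 200 camera calls.

## Working session

There is one attempt and no reset: what is moved stays moved. The work goes in short steps, Python scripts to look and compute and a tool call to move; the robot and the scene stay as the last step left them, time stands still between calls to the robot, and variables do not carry over. Pictures are saved under pics/ and viewed, at most 10 in all, crops included, and the job is handed in when it is done.

Besides the shell and the picture viewer there is one more tool, called after "Request:" by a JSON object that holds its "fn" and its "kwargs", one argument or row to a line. servo_tool: Moves the arm, as the interface text tells. Its arguments: {"type":"object","properties":{"moves":{"type":"array"},"force":{"type":"number"}},"required":["moves"]}

```bash
mkdir -p pics
cat > h.py <<'E'
import numpy as np, cv2
from rig import readout, imaging, manip
from scipy.spatial.transform import Rotation as Ro
def cam(n):
    c=imaging.calibration(n); return np.array(c["intrinsics"],float),np.array(c["dist"],float),np.array(c["R"],float),np.array(c["t"],float)
def shot(n,fn=None):
    p,d=imaging.get_image(n)
    if fn: cv2.imwrite("pics/"+fn,cv2.cvtColor(p,cv2.COLOR_RGB2BGR))
    np.savez("last_%s.npz"%n,p=p,d=d)
    return p,d
def cloud(n,d):
    K,D,R,t=cam(n); v,u=np.mgrid[0:420,0:560]
    q=cv2.undistortPoints(np.stack([u,v],-1).reshape(-1,1,2).astype(float),K,D).reshape(420,560,2)
    P=np.dstack([q*d[...,None],d]); return (P-t)@R   # R^T(P-t)
def ray_plane(n,uv,z):
    K,D,R,t=cam(n); q=cv2.undistortPoints(np.array(uv,float).reshape(-1,1,2),K,D).reshape(-1,2)
    r=np.c_[q,np.ones(len(q))]@R; c=-R.T@t; return c+r*((z-c[2])/r[:,2])[:,None]
def st():
    s=readout.get_state(); print("t",round(s["clock"],2),"p",np.round(s["position"],4),"q",np.round(s["ee_rot"],4),"F",np.round(s["contact_force"],1),"w",s["width"],"j",np.round(s["qpos"],3)); 
    print(np.round(Ro.from_quat(np.roll(s["ee_rot"],-1)).as_matrix(),3)); return s
E
python3 - <<'E'
from h import *
st(); print(manip.pinch_z)
for n in("side","top"):
    shot(n,n+"0.png"); K,D,R,t=cam(n); print(n,K.round(1).tolist(),D,(-R.T@t).round(3),R.round(2).tolist())
E
```

```text
t 0.0 p [ 0.184  -0.5443  0.303 ] q [-9.000e-04  9.868e-01  1.622e-01 -0.000e+00] F [-0.1 -0.1 -0.9] w 0.08532739650261811 j [-1.366  0.277  1.506  0.     1.361 -0.121]
[[ 0.947  0.32  -0.   ]
 [ 0.32  -0.947  0.002]
 [ 0.    -0.002 -1.   ]]
0.0539
side [[517.7, 0.0, 284.2], [0.0, 517.7, 214.1], [0.0, 0.0, 1.0]] [0.02730857 0.         0.         0.         0.        ] [ 0.501 -0.9    0.877] [[1.0, -0.09, 0.0], [-0.07, -0.72, -0.7], [0.07, 0.69, -0.72]]
top [[445.7, 0.0, 285.5], [0.0, 445.7, 205.3], [0.0, 0.0, 1.0]] [-0.07251953  0.          0.          0.          0.        ] [ 0.381 -0.086  1.179] [[-0.08, -1.0, -0.0], [-0.98, 0.08, -0.2], [0.2, -0.02, -0.98]]
```

View pics/side0.png

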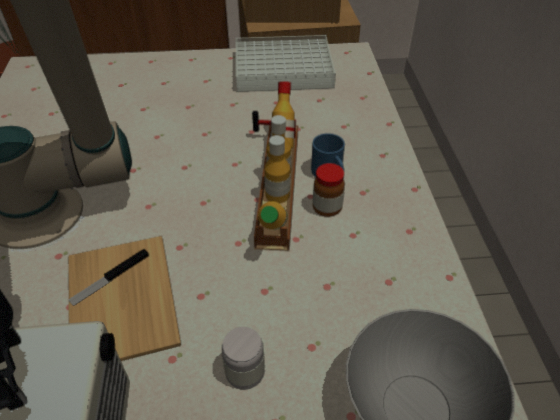

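View pics/top0.png

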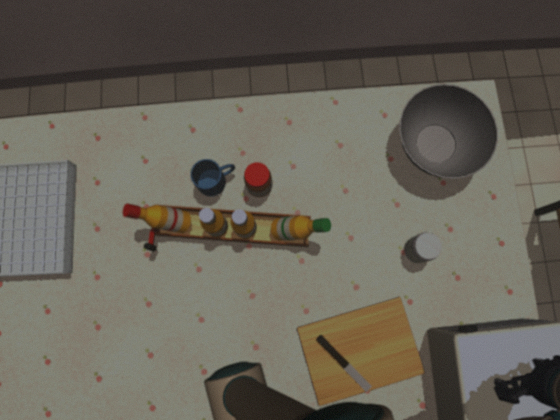

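The side view shows the red cap at about (285,88), the green cap at (270,215), the white caps at (278,124) and (277,146), and the knob at (255,120). In the top view the red cap is at (132,211), the green cap at (321,225), the white caps at (208,215) and (240,217), and the knob at (150,246). The mug and jar stand behind the lane.

```bash
cat >> h.py <<'E'
def masks(p):
    h=cv2.cvtColor(p,cv2.COLOR_RGB2HSV).astype(int); H,S,V=h[...,0],h[...,1],h[...,2]
    return dict(red=((H<6)|(H>173))&(S>170)&(V>70), green=(H>50)&(H<80)&(S>130)&(V>40), white=(S<60)&(V>100), black=(V<35), yellow=(H>15)&(H<32)&(S>130)&(V>60), wood=(H>3)&(H<18)&(S>90)&(V>20)&(V<140))
def blobs(m,box,amin=15):
    u0,v0,u1,v1=box; w=np.zeros(m.shape,np.uint8); w[v0:v1,u0:u1]=m[v0:v1,u0:u1]
    n,l,s,c=cv2.connectedComponentsWithStats(w); return [(l==i,c[i],s[i]) for i in range(1,n) if s[i][4]>=amin]
def tri(uvs,uvt):
    Ps=[];us=[]
    for n,uv in(("side",uvs),("top",uvt)):
        K,D,R,t=cam(n); Ps.append(np.c_[R,t]); us.append(cv2.undistortPoints(np.array(uv,float).reshape(1,1,2),K,D).reshape(2,1))
    X=cv2.triangulatePoints(Ps[0],Ps[1],us[0],us[1]).ravel(); return X[:3]/X[3]
E
python3 - <<'E'
from h import *
BX=dict(side=(240,75,305,255),top=(118,198,335,255))
B={}
for n in("side","top"):
    f=np.load("last_%s.npz"%n); p,d=f["p"],f["d"]; C=cloud(n,d); M=masks(p)
    for k in("red","green","white","black"):
        for m,c,s in blobs(M[k],BX[n]):
            mm=m&(d>0); X=C[mm]; B.setdefault((n,k),[]).append(c)
            print(n,k,c.round(1),s[4],"med",np.median(X,0).round(4),"min",X.min(0).round(3),"max",X.max(0).round(3))
    # lane wall tops from cloud
    ok=(d>0)&(np.abs(C[...,2]-0.04)<0.006)&M["wood"]
    sub=np.zeros_like(ok);u0,v0,u1,v1=BX[n];sub[v0:v1,u0:u1]=1
    X=C[ok&sub]; print("wall pts",len(X))
    if len(X)>10:
        r=cv2.minAreaRect(X[:,:2].astype(np.float32)*1000); print(n,"rect mm",r)
print("green tri",tri(B["side","green"][0],B["top","green"][0]))
print("red tri",tri(B["side","red"][0],B["top","red"][0]))
E
```

```text
side red [284.   87.1] 119 med [0.6102 0.2556 0.1472] min [0.597 0.244 0.135] max [0.624 0.276 0.159]
side red [263.8 121.5] 21 med [0.5549 0.2416 0.0538] min [0.542 0.234 0.049] max [0.568 0.247 0.057]
side red [289.8 128.7] 18 med [0.6184 0.1784 0.0727] min [0.607 0.171 0.063] max [0.627 0.189 0.079]
side green [268.9 214.1] 217 med [ 0.5382 -0.1949  0.148 ] min [ 0.522 -0.208  0.135] max [ 0.554 -0.182  0.159]
side white [269.1  80.6] 716 med [0.577  0.4757 0.0339] min [0.497 0.464 0.006] max [0.693 0.485 0.057]
side white [296.8 181.1] 1880 med [ 0.6263  0.0293 -0.0011] min [ 0.519 -0.18  -0.007] max [0.692 0.477 0.125]
side white [252.3 153.8] 3093 med [ 0.5092  0.1782 -0.0008] min [ 0.473 -0.167 -0.007] max [0.625 0.482 0.178]
side white [260.8 131.1] 76 med [ 0.5482  0.2707 -0.0013] min [ 0.524  0.234 -0.006] max [0.561 0.304 0.027]
side white [288.1 133.7] 37 med [0.6118 0.1657 0.0651] min [0.595 0.071 0.058] max [0.623 0.175 0.144]
side white [276.5 139.8] 122 med [0.5707 0.008  0.172 ] min [ 0.555 -0.009  0.023] max [0.59  0.208 0.176]
side black [255.2 120.7] 87 med [0.531
[... 864 characters left out ...]
] min [0.585 0.163 0.059] max [0.617 0.171 0.072]
top white [278.8 224.7] 20 med [ 0.5606 -0.0836  0.0677] min [ 0.546 -0.087  0.063] max [ 0.572 -0.081  0.075]
top white [286.3 224.2] 23 med [ 0.556  -0.1016  0.0895] min [ 0.547 -0.107  0.084] max [ 0.566 -0.098  0.093]
top white [215.3 249.6] 1213 med [ 0.5172  0.1202 -0.0011] min [ 0.486 -0.159 -0.009] max [0.552 0.246 0.006]
top black [150.1 246.9] 35 med [0.5306 0.2431 0.0714] min [0.526 0.239 0.035] max [0.537 0.253 0.087]
wall pts 587
top rect mm ((569.2147216796875, 38.74385070800781), (396.78704833984375, 91.66541290283203), 81.53474426269531)
green tri [ 0.53776746 -0.19402011  0.14691779]
red tri [0.61132037 0.26547078 0.14085582]
```

Run:
```python
from h import *
P=[]
for n in("side","top"):
    f=np.load("last_%s.npz"%n); p,d=f["p"],f["d"]; C=cloud(n,d); M=masks(p)
    reg=(d>0)&(C[...,0]>.45)&(C[...,0]<.67)&(C[...,1]>-.26)&(C[...,1]<.31)
    # white caps, z>0.166, by y cluster
    m=(reg&(C[...,2]>.164)&(C[...,2]<.182))
    for b,c,s in blobs(m,(0,0,560,420),10):
        X=C[b]; print(n,"cap",c.round(1),s[4],X.mean(0).round(4),((X.min(0)+X.max(0))/2).round(4), np.median(X[:,2]).round(4), "cap-top ray",ray_plane(n,c,.174).round(4))
    k=reg&M["black"]&(C[...,2]>.05)&(C[...,0]<.545); X=C[k&(C[...,1]>.2)]; print(n,"knob",len(X),((X.min(0)+X.max(0))/2).round(4),np.ptp(X,axis=0).round(3))
    # walls
    w=reg&M["wood"]&(C[...,2]>.034)&(C[...,2]<.046); P.append(C[w])
    Q=C[w]
    th=np.deg2rad(8.7); yd=np.array([np.sin(th),np.cos(th)]); xd=np.array([yd[1],-yd[0]])
    o=np.array([.5745,.0345]); L=np.c_[(Q[:,:2]-o)@xd,(Q[:,:2]-o)@yd]
    for sg in(-1,1):
        S=L[(sg*L[:,0]>.028)&(sg*L[:,0]<.046)]; c=np.polyfit(S[:,1],S[:,0],1); print(n,sg,len(S),"yaw corr deg",np.rad2deg(c[0]).round(2),"x at 0",c[1].round(4),"y range",S[:,1].min().round(3),S[:,1].max().round(3))
    e=reg&M["wood"]&(C[...,2]>.058)&(C[...,2]<.072); Q=C[e][:,:2]-o
    if len(Q): print(n,"endwall",len(Q),(Q@xd).min().round(3),(Q@xd).max().round(3),"y",np.percentile(Q@yd,[5,50,95]).round(3))
    for nm,k in(("green",M["green"]),("red",M["red"]&(C[...,2]>.12))):
        X=C[k&reg]; print(n,nm,"lane",((X[:,:2]-o)@xd).mean().round(4),((X[:,:2]-o)@yd).mean().round(4),X[:,2].mean().round(4))
```

```text
side cap [278.3 120.7] 153 [0.5801 0.0771 0.1723] [0.5801 0.0804 0.1708] 0.1733 cap-top ray [[0.5799 0.0748 0.174 ]]
side cap [277.1 141.8] 159 [0.571  0.0015 0.1711] [0.5711 0.0032 0.1704] 0.1716 cap-top ray [[ 0.5707 -0.0023  0.174 ]]
side knob 57 [0.5316 0.2434 0.0668] [0.012 0.012 0.034]
side -1 233 yaw corr deg 0.06 x at 0 -0.0362 y range -0.201 0.208
side 1 227 yaw corr deg 0.33 x at 0 0.0361 y range -0.2 0.205
side endwall 93 -0.032 0.108 y [-0.193 -0.187  0.147]
side green lane -0.0012 -0.2322 0.1479
side red lane 0.0017 0.2244 0.1467
top cap [206. 215.] 177 [0.5792 0.0813 0.1727] [0.5792 0.0816 0.171 ] 0.1729 cap-top ray [[0.5789 0.0811 0.174 ]]
top cap [238.8 216.6] 174 [0.5694 0.0062 0.1727] [0.5691 0.0061 0.1714] 0.1727 cap-top ray [[0.5692 0.0061 0.174 ]]
top knob 29 [0.5312 0.246  0.0687] [0.011 0.015 0.036]
top -1 337 yaw corr deg 0.21 x at 0 -0.0369 y range -0.194 0.202
top 1 202 yaw corr deg 0.26 x at 0 0.0359 y range -0.195 0.195
top endwall 64 -0.07 0.088 y [-0.188  0.126  0.2  ]
top green lane -0.0015 -0.2273 0.1491
top red lane 0.0005 0.2311 0.1485
```

```bash
cat >> h.py <<'E'
TH=np.deg2rad(8.9); YD=np.array([np.sin(TH),np.cos(TH),0]); XD=np.array([np.cos(TH),-np.sin(TH),0]); ZD=np.array([0,0,1.])
O=np.array([.5745,.0365,0])
def lane(X): X=np.asarray(X)-O; return np.stack([X@XD,X@YD,X@ZD],-1)
def world(x,y,z): return O+x*XD+y*YD+z*ZD
def pose(x,y,z,tilt,pz=.0539):
    """tool along a bottle axis leaning tilt deg towards lane +y; (x,y,z) grasp point in lane frame -> TCP, R"""
    a=np.sin(np.deg2rad(tilt))*YD+np.cos(np.deg2rad(tilt))*ZD; zt=-a
    return world(x,y,z)+pz*a, np.c_[np.cross(XD,zt),XD,zt]
def now():
    s=readout.get_state(); return np.array(s["position"]),Ro.from_quat(np.roll(s["ee_rot"],-1)).as_matrix()
def rows(p0,R0,p1,R1,n=None,nd=3):
    """rows from pose 0 to 1, in units of the moves"""
    rv=Ro.from_matrix(R0.T@R1).as_rotvec()
    n=n or int(max(np.ceil(np.linalg.norm(p1-p0)/.04),np.ceil(np.abs(rv).max()/.095),1))
    for i in range(n):
        Ri=R0@Ro.from_rotvec(rv*i/n).as_matrix()
        print([np.round(Ri.T@(p1-p0)/n/.2,nd).tolist(),np.round(rv/n/.1,nd).tolist()])
    print("--",n)
E
python3 - <<'E'
from h import *
T=np.deg2rad(42)
for n in("side","top"):
    f=np.load("last_%s.npz"%n); p,d=f["p"],f["d"]; C=cloud(n,d); M=masks(p); L=lane(C)
    for nm,sg,k in(("green",-1,M["green"]),("red",1,M["red"])):
        reg=(d>0)&(abs(L[...,0])<.035)
        y=sg*L[...,1]; z=L[...,2]; s=y*np.sin(T)+z*np.cos(T); b=-y*np.cos(T)+z*np.sin(T)
        q=reg&k&(z>.12)&(y>.19); 
        q2=reg&(z>.07)&(y>.12)&(y<.2)&(b>-.1)&~q
        print(n,nm,q.sum(),"s",np.percentile(s[q],[2,50,98]).round(4),"b",np.percentile(b[q],[5,50,90,98]).round(4),"x",L[q][:,0].mean().round(4),"body b",np.percentile(b[q2],[50,90,97]).round(4),q2.sum())
        for a0 in np.arange(.09,.26,.02):
            w=reg&(abs(s-a0)<.01)&(z>.03)&(y>.08)&(y<.3); 
            if w.sum()>5: print("  s",a0.round(3),w.sum(),np.percentile(b[w],[90,97]).round(4))
p0,R0=now()
p1,R1=pose(0,-.240-.08*np.sin(T),.14+.08*np.cos(T),-42); print(p1)
rows(p0,R0,p1,R1,15)
E
```

```text
side green 217 s [0.2627 0.2664 0.2703] b [-0.0884 -0.075  -0.0641 -0.0609] x -0.0001 body b [-0.0662 -0.0509 -0.0471] 264
  s 0.09 9 [-0.0419 -0.0414]
  s 0.11 6 [-0.0555 -0.0529]
  s 0.13 12 [-0.0731 -0.0714]
  s 0.15 116 [-0.1071 -0.0844]
  s 0.17 146 [-0.0979 -0.0729]
  s 0.19 218 [-0.0497 -0.047 ]
  s 0.21 164 [-0.0558 -0.0534]
  s 0.25 11 [-0.0711 -0.0659]
side red 119 s [0.2451 0.2581 0.2706] b [-0.0731 -0.0671 -0.0628 -0.061 ] x 0.0012 body b [-0.0594 -0.0512 -0.0494] 401
  s 0.11 18 [-0.0623 -0.0587]
  s 0.13 79 [-0.0526 -0.0505]
  s 0.15 86 [-0.053  -0.0499]
  s 0.17 87 [-0.0518 -0.0492]
  s 0.19 154 [-0.0504 -0.0495]
  s 0.21 122 [-0.0549 -0.0523]
  s 0.23 90 [-0.0646 -0.0616]
  s 0.25 104 [-0.0632 -0.0612]
top green 44 s [0.2476 0.2658 0.269 ] b [-0.0824 -0.072  -0.0573 -0.0561] x -0.0004 body b [-0.0527 -0.044  -0.0425] 662
  s 0.09 15 [-0.0366 -0.0346]
  s 0.11 132 [-0.0431 -0.0418]
  s 0.13 118 [-0.0431 -0.0417]
  s 0.15 132 [-0.0428 -0.0419]
  s 0.17 157 [-0.0437 -0.0425]
  s 0.19 199 [-0.0449 -0.0435]
  s 0.21 160 [-0.0525 -0.0511]
  s 0.23 70 [-0.0584 -0.0579]
  s 0
[... 483 characters left out ...]
265, 0.438, -0.693]]
[[0.136, -0.034, 0.028], [0.265, 0.438, -0.693]]
[[0.137, -0.024, 0.035], [0.265, 0.438, -0.693]]
[[0.136, -0.014, 0.042], [0.265, 0.438, -0.693]]
[[0.135, -0.003, 0.048], [0.265, 0.438, -0.693]]
[[0.133, 0.008, 0.053], [0.265, 0.438, -0.693]]
[[0.129, 0.018, 0.059], [0.265, 0.438, -0.693]]
[[0.125, 0.029, 0.064], [0.265, 0.438, -0.693]]
[[0.12, 0.039, 0.068], [0.265, 0.438, -0.693]]
[[0.114, 0.049, 0.072], [0.265, 0.438, -0.693]]
[[0.107, 0.058, 0.076], [0.265, 0.438, -0.693]]
[[0.099, 0.068, 0.078], [0.265, 0.438, -0.693]]
[[0.09, 0.076, 0.081], [0.265, 0.438, -0.693]]
[[0.081, 0.084, 0.082], [0.265, 0.438, -0.693]]
[[0.072, 0.092, 0.083], [0.265, 0.438, -0.693]]
-- 15
```

Request:
{"fn": "servo_tool", "kwargs": {
  "moves": [
    {"dp": [0.134,-0.044,0.021],"delta_rot": [0.265,0.438,-0.693],"fingers": 1},
    {"dp": [0.136,-0.034,0.028],"delta_rot": [0.265,0.438,-0.693],"fingers": 1},
    {"dp": [0.137,-0.024,0.035],"delta_rot": [0.265,0.438,-0.693],"fingers": 1},
    {"dp": [0.136,-0.014,0.042],"delta_rot": [0.265,0.438,-0.693],"fingers": 1},
    {"dp": [0.135,-0.003,0.048],"delta_rot": [0.265,0.438,-0.693],"fingers": 1}
  ]
}}

```text
clock: 0.6
position: [0.2978, -0.4589, 0.2821]
ee_rot: [-0.083, 0.936, 0.329, 0.097]
contact_force: [0.7, 0.3, -1.0]
width: 0.0851
gripper_force: 0.0
```

Request:
{"fn": "servo_tool", "kwargs": {
  "moves": [
    {"dp": [0.133,0.008,0.053],"delta_rot": [0.265,0.438,-0.693],"fingers": 1},
    {"dp": [0.129,0.018,0.059],"delta_rot": [0.265,0.438,-0.693],"fingers": 1},
    {"dp": [0.125,0.029,0.064],"delta_rot": [0.265,0.438,-0.693],"fingers": 1},
    {"dp": [0.12,0.039,0.068],"delta_rot": [0.265,0.438,-0.693],"fingers": 1},
    {"dp": [0.114,0.049,0.072],"delta_rot": [0.265,0.438,-0.693],"fingers": 1}
  ]
}}

```text
clock: 1.1
position: [0.4112, -0.374, 0.2609]
ee_rot: [-0.162, 0.841, 0.48, 0.189]
contact_force: [0.1, -0.1, 0.7]
width: 0.0853
gripper_force: 0.0
```

Request:
{"fn": "servo_tool", "kwargs": {
  "moves": [
    {"dp": [0.107,0.058,0.076],"delta_rot": [0.265,0.438,-0.693],"fingers": 1},
    {"dp": [0.099,0.068,0.078],"delta_rot": [0.265,0.438,-0.693],"fingers": 1},
    {"dp": [0.09,0.076,0.081],"delta_rot": [0.265,0.438,-0.693],"fingers": 1},
    {"dp": [0.081,0.084,0.082],"delta_rot": [0.265,0.438,-0.693],"fingers": 1},
    {"dp": [0.072,0.092,0.083],"delta_rot": [0.265,0.438,-0.693],"fingers": 1}
  ]
}}

```text
clock: 1.6
position: [0.5243, -0.289, 0.2396]
ee_rot: [-0.233, 0.708, 0.608, 0.272]
contact_force: [-0.4, -0.1, -0.6]
width: 0.0853
gripper_force: 0.0
```

Run:
```python
from h import *
st(); p0,R0=now(); T=np.deg2rad(42)
p1,R1=pose(0,-.228-.06*np.sin(T),.14+.06*np.cos(T),-42); rows(p0,R0,p1,R1)
p2,R2=pose(0,-.228,.14,-42); rows(p1,R1,p2,R2,3)
shot("top","top1.png")
```

```text
t 1.6 p [ 0.5243 -0.289   0.2396] q [-0.2331  0.7082  0.6081  0.2724] F [-0.4 -0.1 -0.6] w 0.08533983065839446 j [-0.873  0.539  1.435  0.531  1.686 -0.802]
[[ 0.112  0.988  0.102]
 [ 0.734 -0.152  0.662]
 [ 0.669  0.001 -0.743]]
[[0.043, -0.003, 0.14], [-0.012, -0.005, 0.03]]
-- 1
[[-0.0, 0.0, 0.1], [0.0, 0.0, 0.0]]
[[-0.0, 0.0, 0.1], [0.0, 0.0, 0.0]]
[[-0.0, 0.0, 0.1], [0.0, 0.0, 0.0]]
-- 3
```

Request:
{"fn": "servo_tool", "kwargs": {
  "moves": [
    {"dp": [0.043,-0.003,0.14],"delta_rot": [-0.01,0,0.03],"fingers": 1},
    {"dp": [0,0,0.1],"delta_rot": [0,0,0],"fingers": 1},
    {"dp": [0,0,0.1],"delta_rot": [0,0,0],"fingers": 1},
    {"dp": [0,0,0.1],"delta_rot": [0,0,0],"fingers": 1},
    {"dp": [0,0,0],"delta_rot": [0,0,0],"fingers": 1}
  ]
}}

```text
clock: 2.15
position: [0.5321, -0.2231, 0.1787]
ee_rot: [-0.235, 0.71, 0.606, 0.271]
contact_force: [-0.3, 0.3, -0.2]
width: 0.0854
gripper_force: 0.0
```

Run:
```python
from h import *
st(); p,d=shot("top","top2.png"); q,_=shot("side","side2.png")
im=np.hstack([cv2.resize(p[160:300,230:410],None,fx=2.2,fy=2.2,interpolation=3),cv2.resize(q[130:270,180:360],None,fx=2.2,fy=2.2,interpolation=3)])
cv2.imwrite("pics/a2.png",im[...,::-1])
```

```text
t 2.15 p [ 0.5321 -0.2231  0.1787] q [-0.2351  0.71    0.6058  0.2712] F [-0.3  0.3 -0.2] w 0.08543959971229348 j [-0.798  0.548  1.596  0.565  1.508 -0.827]
[[ 0.119  0.988  0.1  ]
 [ 0.733 -0.155  0.663]
 [ 0.67  -0.005 -0.742]]
```

View pics/a2.png

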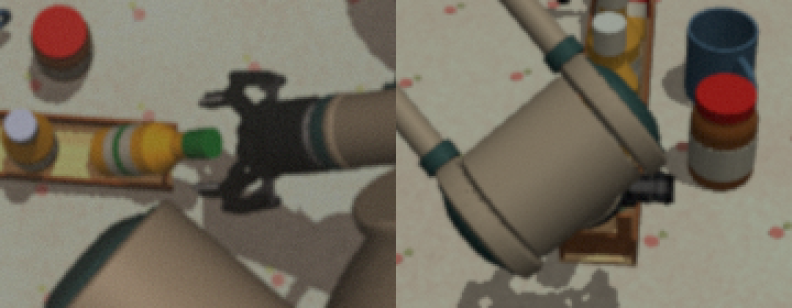

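The crop shows the open fingers straddling the green cap (at crop pixel 203,143; fingers at rows 100 and 187), centred on it, with the tips reaching about mid-cap. I'll advance 6 mm and close.

Request:
{"fn": "servo_tool", "kwargs": {
  "moves": [
    {"dp": [0,0,0.03],"delta_rot": [0,0,0],"fingers": 1},
    {"dp": [0,0,0],"delta_rot": [0,0,0],"fingers": 0},
    {"dp": [0,0,0],"delta_rot": [0,0,0],"fingers": 0},
    {"dp": [0,0,0],"delta_rot": [0,0,0],"fingers": 0},
    {"dp": [0,0,0],"delta_rot": [0,0,0],"fingers": 0}
  ],
  "force": 50
}}

```text
clock: 2.75
position: [0.5339, -0.2215, 0.1763]
ee_rot: [-0.232, 0.71, 0.606, 0.272]
contact_force: [-0.3, -0.4, -1.2]
width: 0.0328
gripper_force: 49.4
```

Request:
{"fn": "servo_tool", "kwargs": {
  "moves": [
    {"dp": [0,0,0],"delta_rot": [0,0,0],"fingers": 0},
    {"dp": [0,0,0],"delta_rot": [0,0,0],"fingers": 0}
  ]
}}

```text
clock: 2.95
position: [0.5339, -0.2214, 0.1764]
ee_rot: [-0.232, 0.71, 0.606, 0.272]
contact_force: [-0.3, -0.8, 1.6]
width: 0.033
gripper_force: 49.5
```

Run:
```python
from h import *
st(); p0,R0=now(); a=-R0[:,2]
# grasp point in lane frame, tilt
G=lane(p0-.0539*a); print("G",G, "tilt",np.rad2deg(np.arctan2(a@YD,a[2])))
# bottle pivot: theory (y=-.1475,z=.006), lift 4 mm; arc about pivot by steps
piv=np.array([-.1475,.006]); r=G[1:]-piv
p,R=p0,R0; n=9
for i in range(1,n+1):
    ph=np.deg2rad(42)*i/n  # rotates from -y towards up
    c,s=np.cos(ph),np.sin(ph); # (y,z): y'= y c + z s ; z'=-y s+ z c  (clockwise => towards +y)
    rr=np.array([r[0]*c+r[1]*s,-r[0]*s+r[1]*c]); lift=.004*min(1,i/2)
    pw,Rw=pose(0,piv[0]+rr[0],piv[1]+rr[1]+lift,-42+np.rad2deg(ph)); rows(p,R,pw,Rw,1); p,R=pw,Rw
print(lane(p))
```

```text
t 2.95 p [ 0.5339 -0.2214  0.1764] q [-0.2321  0.7103  0.6063  0.2721] F [-0.3 -0.8  1.6] w 0.032967315023005414 j [-0.795  0.548  1.601  0.569  1.497 -0.83 ]
[[ 0.117  0.988  0.105]
 [ 0.735 -0.157  0.66 ]
 [ 0.668  0.    -0.744]]
G [-1.20601812e-04 -2.25049635e-01  1.36237865e-01] tilt -41.90724509832953
[[0.088, 0.001, 0.008], [0.017, -0.798, -0.018]]
-- 1
[[0.088, -0.0, 0.007], [0.0, -0.814, -0.0]]
-- 1
[[0.082, 0.0, 0.015], [-0.0, -0.814, 0.0]]
-- 1
[[0.082, 0.0, 0.015], [0.0, -0.814, -0.0]]
-- 1
[[0.082, -0.0, 0.015], [-0.0, -0.814, 0.0]]
-- 1
[[0.082, 0.0, 0.015], [0.0, -0.814, -0.0]]
-- 1
[[0.082, 0.0, 0.015], [-0.0, -0.814, 0.0]]
-- 1
[[0.082, 0.0, 0.015], [0.0, -0.814, -0.0]]
-- 1
[[0.082, -0.0, 0.015], [0.0, -0.814, -0.0]]
-- 1
[ 4.45373629e-17 -1.17984468e-01  2.12576430e-01]
```

Request:
{"fn": "servo_tool", "kwargs": {
  "moves": [
    {"dp": [0.044,0,0.004],"delta_rot": [0,-0.4,0],"fingers": 0},
    {"dp": [0.044,0,0.004],"delta_rot": [0,-0.4,0],"fingers": 0},
    {"dp": [0.044,0,0.004],"delta_rot": [0,-0.4,0],"fingers": 0},
    {"dp": [0.044,0,0.004],"delta_rot": [0,-0.4,0],"fingers": 0},
    {"dp": [0.041,0,0.0075],"delta_rot": [0,-0.407,0],"fingers": 0}
  ]
}}

```text
clock: 3.45
position: [0.5393, -0.1833, 0.1989]
ee_rot: [-0.169, 0.734, 0.627, 0.198]
contact_force: [0.5, -0.1, -3.6]
width: 0.0328
gripper_force: 49.8
```

Request:
{"fn": "servo_tool", "kwargs": {
  "moves": [
    {"dp": [0.041,0,0.0075],"delta_rot": [0,-0.407,0],"fingers": 0},
    {"dp": [0.041,0,0.0075],"delta_rot": [0,-0.407,0],"fingers": 0},
    {"dp": [0.041,0,0.0075],"delta_rot": [0,-0.407,0],"fingers": 0},
    {"dp": [0.041,0,0.0075],"delta_rot": [0,-0.407,0],"fingers": 0},
    {"dp": [0.041,0,0.0075],"delta_rot": [0,-0.407,0],"fingers": 0}
  ]
}}

```text
clock: 3.95
position: [0.5453, -0.1433, 0.2099]
ee_rot: [-0.105, 0.75, 0.641, 0.122]
contact_force: [-0.5, -0.1, -4.0]
width: 0.0328
gripper_force: 49.8
```

Request:
{"fn": "servo_tool", "kwargs": {
  "moves": [
    {"dp": [0.041,0,0.0075],"delta_rot": [0,-0.407,0],"fingers": 0},
    {"dp": [0.041,0,0.0075],"delta_rot": [0,-0.407,0],"fingers": 0},
    {"dp": [0.041,0,0.0075],"delta_rot": [0,-0.407,0],"fingers": 0},
    {"dp": [0.041,0,0.0075],"delta_rot": [0,-0.407,0],"fingers": 0},
    {"dp": [0.041,0,0.0075],"delta_rot": [0,-0.407,0],"fingers": 0}
  ]
}}

```text
clock: 4.45
position: [0.5518, -0.1021, 0.2138]
ee_rot: [-0.039, 0.759, 0.649, 0.046]
contact_force: [-1.1, 0.0, 1.9]
width: 0.0329
gripper_force: 50.4
```

Request:
{"fn": "servo_tool", "kwargs": {
  "moves": [
    {"dp": [0.041,0,0.0075],"delta_rot": [0,-0.407,0],"fingers": 0},
    {"dp": [0.041,0,0.0075],"delta_rot": [0,-0.407,0],"fingers": 0},
    {"dp": [0.041,0,0.0075],"delta_rot": [0,-0.407,0],"fingers": 0},
    {"dp": [0,0,0],"delta_rot": [0,0,0],"fingers": 0},
    {"dp": [0,0,0],"delta_rot": [0,0,0],"fingers": 0}
  ]
}}

```text
clock: 4.95
position: [0.5558, -0.0772, 0.2124]
ee_rot: [0.0, 0.76, 0.65, 0.001]
contact_force: [-2.0, 0.5, 8.1]
width: 0.0328
gripper_force: 51.0
```

Run:
```python
from h import *
st(); p0,R0=now(); a=-R0[:,2]; print("G",lane(p0-.0539*a),"tilt",np.rad2deg(np.arctan2(a@YD,a[2])),np.rad2deg(a@XD))
p,d=shot("top"); q,e=shot("side")
im=np.hstack([cv2.resize(p[140:300,200:380],None,fx=2.2,fy=2.2,interpolation=3),cv2.resize(q[110:270,190:370],None,fx=2.2,fy=2.2,interpolation=3)])
cv2.imwrite("pics/a3.png",im[...,::-1])
```

```text
t 4.95 p [ 0.5558 -0.0772  0.2124] q [2.000e-04 7.597e-01 6.503e-01 8.000e-04] F [-2.   0.5  8.1] w 0.03276787693856659 j [-2.630e-01  3.210e-01  1.679e+00  1.000e-03  1.141e+00 -1.080e-01]
[[ 0.154  0.988  0.001]
 [ 0.988 -0.154  0.001]
 [ 0.001  0.001 -1.   ]]
G [-0.00083496 -0.11517019  0.15853828] tilt -0.056582567239878076 -0.07732478255404995
```

View pics/a3.png

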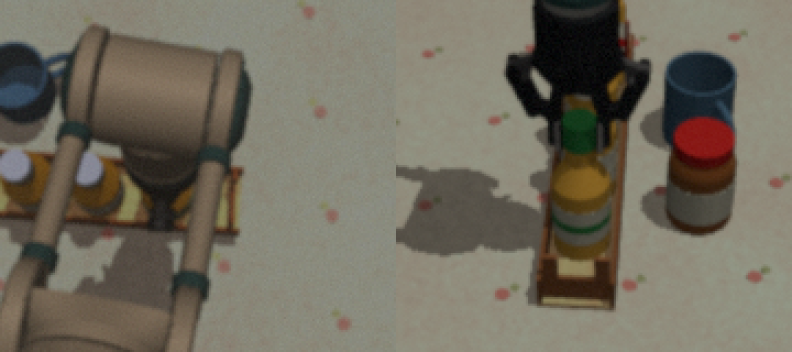

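The crop shows the green-capped bottle upright in the lane, cap at crop (578,130), and the neighbours still standing. The force reading says it rests on the floor, so I'll release and rise.

Request:
{"fn": "servo_tool", "kwargs": {
  "moves": [
    {"dp": [0,0,-0.003],"delta_rot": [0,0,0],"fingers": 0},
    {"dp": [0,0,0],"delta_rot": [0,0,0],"fingers": 0.9},
    {"dp": [0,0,0],"delta_rot": [0,0,0],"fingers": 0.9},
    {"dp": [0,0,0],"delta_rot": [0,0,0],"fingers": 0.9},
    {"dp": [0,0,0],"delta_rot": [0,0,0],"fingers": 0.9}
  ]
}}

```text
clock: 5.55
position: [0.5563, -0.0791, 0.2105]
ee_rot: [-0.001, 0.761, 0.649, 0.001]
contact_force: [1.0, -0.3, 0.1]
width: 0.0769
gripper_force: 0.0
```

Request:
{"fn": "servo_tool", "kwargs": {
  "moves": [
    {"dp": [0,0,-0.1],"delta_rot": [0,0,0],"fingers": 0.9},
    {"dp": [0,0,-0.2],"delta_rot": [0,0,0],"fingers": 1},
    {"dp": [0,0,-0.2],"delta_rot": [0,0,0],"fingers": 1}
  ]
}}

```text
clock: 5.85
position: [0.556, -0.0794, 0.3107]
ee_rot: [-0.002, 0.761, 0.649, -0.0]
contact_force: [1.4, 0.8, -0.1]
width: 0.0855
gripper_force: 0.0
```

Run:
```python
from h import *
st(); p0,R0=now(); T=np.deg2rad(42)
p1,R1=pose(0,.228+.07*np.sin(T),.14+.07*np.cos(T),42); print(p1); rows(p0,R0,p1,R1,12)
q,e=shot("side"); C=lane(cloud("side",e)); M=masks(q)
m=M["green"]&(e>0)&(abs(C[...,0])<.05); print("green cap pts",m.sum(),C[m].mean(0),C[m].max(0),C[m].min(0))
m=(e>0)&(C[...,2]>.166)&(C[...,2]<.18)&M["green"]; print("top disc",m.sum(),C[m].mean(0))
```

```text
t 5.85 p [ 0.556  -0.0794  0.3107] q [-1.900e-03  7.607e-01  6.491e-01 -1.000e-04] F [ 1.4  0.8 -0.1] w 0.08545258245061488 j [-0.267  0.253  1.52   0.002  1.372 -0.109]
[[ 0.157  0.988 -0.003]
 [ 0.988 -0.157  0.003]
 [ 0.002 -0.003 -1.   ]]
[0.62260028 0.34366194 0.23207564]
[[0.178, -0.0, 0.033], [-0.003, -0.613, -0.001]]
[[0.18, -0.0, 0.022], [-0.003, -0.613, -0.001]]
[[0.181, -0.0, 0.011], [-0.003, -0.613, -0.001]]
[[0.181, -0.0, -0.0], [-0.003, -0.613, -0.001]]
[[0.181, -0.0, -0.011], [-0.003, -0.613, -0.001]]
[[0.18, -0.0, -0.022], [-0.003, -0.613, -0.001]]
[[0.178, -0.0, -0.033], [-0.003, -0.613, -0.001]]
[[0.176, -0.0, -0.044], [-0.003, -0.613, -0.001]]
[[0.173, -0.0, -0.055], [-0.003, -0.613, -0.001]]
[[0.169, 0.0, -0.065], [-0.003, -0.613, -0.001]]
[[0.165, 0.0, -0.075], [-0.003, -0.613, -0.001]]
[[0.16, 0.0, -0.085], [-0.003, -0.613, -0.001]]
-- 12
green cap pts 261 [ 0.00059795 -0.12160694  0.15649794] [ 0.02517932 -0.09761158  0.17575589] [-0.02141221 -0.14543431  0.04958668]
top disc 158 [-0.00059478 -0.11630547  0.17180062]
```

Request:
{"fn": "servo_tool", "kwargs": {
  "moves": [
    {"dp": [0.178,0,0.033],"delta_rot": [0,-0.613,0],"fingers": 1},
    {"dp": [0.18,0,0.022],"delta_rot": [0,-0.613,0],"fingers": 1},
    {"dp": [0.181,0,0.011],"delta_rot": [0,-0.613,0],"fingers": 1},
    {"dp": [0.181,0,0],"delta_rot": [0,-0.613,0],"fingers": 1},
    {"dp": [0.181,0,-0.011],"delta_rot": [0,-0.613,0],"fingers": 1}
  ]
}}

```text
clock: 6.4
position: [0.5845, 0.0979, 0.2775]
ee_rot: [0.099, 0.752, 0.641, -0.116]
contact_force: [0.1, -0.1, 0.4]
width: 0.0855
gripper_force: 0.0
```

Request:
{"fn": "servo_tool", "kwargs": {
  "moves": [
    {"dp": [0.18,0,-0.022],"delta_rot": [0,-0.613,0],"fingers": 1},
    {"dp": [0.178,0,-0.033],"delta_rot": [0,-0.613,0],"fingers": 1},
    {"dp": [0.176,0,-0.044],"delta_rot": [0,-0.613,0],"fingers": 1},
    {"dp": [0.173,0,-0.055],"delta_rot": [0,-0.613,0],"fingers": 1},
    {"dp": [0.169,0,-0.065],"delta_rot": [0,-0.613,0],"fingers": 1}
  ]
}}

```text
clock: 6.9
position: [0.6125, 0.2743, 0.2442]
ee_rot: [0.196, 0.725, 0.619, -0.23]
contact_force: [1.0, 0.1, 1.0]
width: 0.0853
gripper_force: 0.0
```

Request:
{"fn": "servo_tool", "kwargs": {
  "moves": [
    {"dp": [0.165,0,-0.075],"delta_rot": [0,-0.613,0],"fingers": 1},
    {"dp": [0.16,0,-0.085],"delta_rot": [0,-0.613,0],"fingers": 1},
    {"dp": [0,0,0],"delta_rot": [0,0,0],"fingers": 1}
  ]
}}

```text
clock: 7.2
position: [0.623, 0.3485, 0.2248]
ee_rot: [0.232, 0.707, 0.609, -0.275]
contact_force: [-0.8, 0.2, -1.2]
width: 0.0854
gripper_force: 0.0
```

Run:
```python
from h import *
st(); p0,R0=now(); T=np.deg2rad(42)
p1,R1=pose(0,.228+.04*np.sin(T),.14+.04*np.cos(T),42); rows(p0,R0,p1,R1)
p2,R2=pose(0,.228-.005*np.sin(T),.14-.005*np.cos(T),42); rows(p1,R1,p2,R2,2)
```

```text
t 7.2 p [0.623  0.3485 0.2248] q [ 0.232   0.7072  0.6088 -0.2747] F [-0.8  0.2 -1.2] w 0.08537171208831752 j [ 0.61   0.785  0.981 -0.533  1.89   0.724]
[[ 0.108  0.988 -0.106]
 [ 0.734 -0.151 -0.663]
 [-0.671 -0.006 -0.741]]
[[-0.042, 0.002, 0.139], [-0.023, 0.025, 0.07]]
-- 1
[[-0.0, -0.0, 0.113], [0.0, 0.0, 0.0]]
[[-0.0, -0.0, 0.113], [0.0, 0.0, 0.0]]
-- 2
```

Request:
{"fn": "servo_tool", "kwargs": {
  "moves": [
    {"dp": [-0.042,0.002,0.139],"delta_rot": [-0.02,0.02,0.07],"fingers": 1},
    {"dp": [0,0,0.075],"delta_rot": [0,0,0],"fingers": 1},
    {"dp": [0,0,0.075],"delta_rot": [0,0,0],"fingers": 1},
    {"dp": [0,0,0.075],"delta_rot": [0,0,0],"fingers": 1},
    {"dp": [0,0,0],"delta_rot": [0,0,0],"fingers": 1}
  ]
}}

```text
clock: 7.7
position: [0.6147, 0.2867, 0.1818]
ee_rot: [0.233, 0.712, 0.604, -0.273]
contact_force: [0.2, -0.5, -0.3]
width: 0.0855
gripper_force: 0.0
```

Run:
```python
from h import *
st(); p0,R0=now(); a=-R0[:,2]; print("G",lane(p0-.0539*a),"tilt",np.rad2deg(np.arctan2(a@YD,a[2])))
p,d=shot("top"); q,e=shot("side")
im=np.hstack([cv2.resize(p[150:290,60:240],None,fx=2.2,fy=2.2,interpolation=3),cv2.resize(q[30:170,200:380],None,fx=2.2,fy=2.2,interpolation=3)])
cv2.imwrite("pics/a4.png",im[...,::-1])
```

```text
t 7.7 p [0.6147 0.2867 0.1818] q [ 0.2331  0.712   0.6037 -0.2726] F [ 0.2 -0.5 -0.3] w 0.085469583305005 j [ 0.552  0.745  1.177 -0.539  1.728  0.772]
[[ 0.122  0.987 -0.107]
 [ 0.733 -0.162 -0.661]
 [-0.67   0.003 -0.743]]
G [0.00083558 0.21731442 0.1417301 ] tilt 42.0343965365321
```

View pics/a4.png

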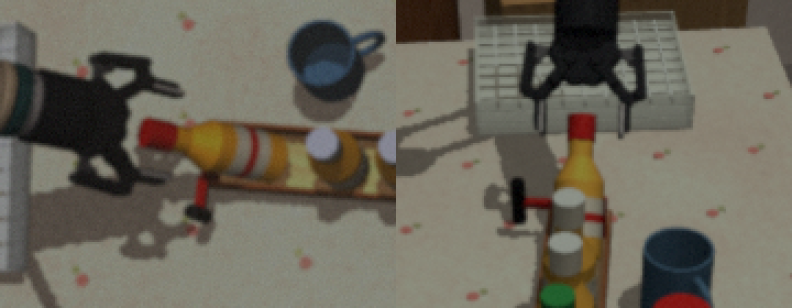

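The crop shows the open fingers on both sides of the red cap (cap at crop 158,135 in the top view), but the pads sit about 9 mm above its axis. I'll shift 10 mm along tool x and close.

Request:
{"fn": "servo_tool", "kwargs": {
  "moves": [
    {"dp": [0.05,-0.004,0],"delta_rot": [0,0,-0.05],"fingers": 1},
    {"dp": [0,0,0],"delta_rot": [0,0,0],"fingers": 1}
  ]
}}

```text
clock: 8.0
position: [0.6158, 0.2977, 0.1758]
ee_rot: [0.233, 0.71, 0.607, -0.271]
contact_force: [-0.5, 0.5, -1.0]
width: 0.0854
gripper_force: 0.0
```

Request:
{"fn": "servo_tool", "kwargs": {
  "moves": [
    {"dp": [0,0,0],"delta_rot": [0,0,0],"fingers": 0},
    {"dp": [0,0,0],"delta_rot": [0,0,0],"fingers": 0},
    {"dp": [0,0,0],"delta_rot": [0,0,0],"fingers": 0},
    {"dp": [0,0,0],"delta_rot": [0,0,0],"fingers": 0},
    {"dp": [0,0,0],"delta_rot": [0,0,0],"fingers": 0}
  ]
}}

```text
clock: 8.5
position: [0.6158, 0.2962, 0.1767]
ee_rot: [0.233, 0.711, 0.606, -0.271]
contact_force: [0.4, 0.1, 1.4]
width: 0.0329
gripper_force: 49.6
```

Run:
```python
from h import *
st(); p0,R0=now(); a=-R0[:,2]
G=lane(p0-.0539*a); print("G",G, "tilt",np.rad2deg(np.arctan2(a@YD,a[2])))
piv=np.array([.1475,.006]); r=G[1:]-piv
p,R=p0,R0; n=18
for i in range(1,n+1):
    ph=np.deg2rad(42)*i/n; c,s=np.cos(ph),np.sin(ph)
    rr=np.array([r[0]*c-r[1]*s,r[0]*s+r[1]*c]); lift=.004*min(1,i/4)
    pw,Rw=pose(0,piv[0]+rr[0],piv[1]+rr[1]+lift,42-np.rad2deg(ph)); 
    if i in(1,2,3,8,17,18): rows(p,R,pw,Rw,1)
    p,R=pw,Rw
print(lane(p))
```

```text
t 8.5 p [0.6158 0.2962 0.1767] q [ 0.2332  0.7106  0.6059 -0.2712] F [0.4 0.1 1.4] w 0.03289318043710154 j [ 0.562  0.756  1.164 -0.535  1.729  0.775]
[[ 0.119  0.988 -0.103]
 [ 0.735 -0.157 -0.66 ]
 [-0.668  0.003 -0.744]]
G [0.00067533 0.22698718 0.1365949 ] tilt 41.9148478511596
[[-0.044, -0.003, 0.003], [0.004, 0.392, -0.036]]
-- 1
[[-0.045, 0.0, 0.003], [0.0, 0.407, 0.0]]
-- 1
[[-0.044, -0.0, 0.003], [0.0, 0.407, 0.0]]
-- 1
[[-0.041, -0.0, 0.007], [-0.0, 0.407, -0.0]]
-- 1
[[-0.041, -0.0, 0.007], [-0.0, 0.407, -0.0]]
-- 1
[[-0.041, -0.0, 0.007], [0.0, 0.407, -0.0]]
-- 1
[-3.12294421e-17  1.19185446e-01  2.14138229e-01]
```

Request:
{"fn": "servo_tool", "kwargs": {
  "moves": [
    {"dp": [-0.044,-0.003,0.003],"delta_rot": [0,0.4,-0.03],"fingers": 0},
    {"dp": [-0.044,0,0.003],"delta_rot": [0,0.407,0],"fingers": 0},
    {"dp": [-0.044,0,0.003],"delta_rot": [0,0.407,0],"fingers": 0},
    {"dp": [-0.044,0,0.003],"delta_rot": [0,0.407,0],"fingers": 0},
    {"dp": [-0.041,0,0.007],"delta_rot": [0,0.407,0],"fingers": 0}
  ]
}}

```text
clock: 9.0
position: [0.6092, 0.2602, 0.1989]
ee_rot: [0.169, 0.734, 0.628, -0.198]
contact_force: [0.3, -0.3, -4.1]
width: 0.033
gripper_force: 49.8
```

Request:
{"fn": "servo_tool", "kwargs": {
  "moves": [
    {"dp": [-0.041,0,0.007],"delta_rot": [0,0.407,0],"fingers": 0},
    {"dp": [-0.041,0,0.007],"delta_rot": [0,0.407,0],"fingers": 0},
    {"dp": [-0.041,0,0.007],"delta_rot": [0,0.407,0],"fingers": 0},
    {"dp": [-0.041,0,0.007],"delta_rot": [0,0.407,0],"fingers": 0},
    {"dp": [-0.041,0,0.007],"delta_rot": [0,0.407,0],"fingers": 0}
  ]
}}

```text
clock: 9.5
position: [0.6027, 0.2204, 0.2103]
ee_rot: [0.104, 0.75, 0.642, -0.123]
contact_force: [0.8, 0.3, -4.6]
width: 0.0329
gripper_force: 49.9
```

Request:
{"fn": "servo_tool", "kwargs": {
  "moves": [
    {"dp": [-0.041,0,0.007],"delta_rot": [0,0.407,0],"fingers": 0},
    {"dp": [-0.041,0,0.007],"delta_rot": [0,0.407,0],"fingers": 0},
    {"dp": [-0.041,0,0.007],"delta_rot": [0,0.407,0],"fingers": 0},
    {"dp": [-0.041,0,0.007],"delta_rot": [0,0.407,0],"fingers": 0},
    {"dp": [-0.041,0,0.007],"delta_rot": [0,0.407,0],"fingers": 0}
  ]
}}

```text
clock: 10.0
position: [0.5961, 0.1792, 0.2134]
ee_rot: [0.039, 0.759, 0.649, -0.046]
contact_force: [-0.2, -0.5, -3.8]
width: 0.0329
gripper_force: 49.9
```

Request:
{"fn": "servo_tool", "kwargs": {
  "moves": [
    {"dp": [-0.041,0,0.007],"delta_rot": [0,0.407,0],"fingers": 0},
    {"dp": [-0.041,0,0.007],"delta_rot": [0,0.407,0],"fingers": 0},
    {"dp": [-0.041,0,0.007],"delta_rot": [0,0.407,0],"fingers": 0},
    {"dp": [0,0,0],"delta_rot": [0,0,0],"fingers": 0},
    {"dp": [0,0,0],"delta_rot": [0,0,0],"fingers": 0}
  ]
}}

```text
clock: 10.5
position: [0.5926, 0.1548, 0.2115]
ee_rot: [-0.0, 0.76, 0.65, -0.001]
contact_force: [0.3, -0.3, -4.7]
width: 0.0328
gripper_force: 50.0
```

Run:
```python
from h import *
st(); p0,R0=now(); a=-R0[:,2]; print("G",lane(p0-.0539*a),"tilt",np.rad2deg(np.arctan2(a@YD,a[2])),np.rad2deg(a@XD))
p,d=shot("top"); q,e=shot("side")
im=np.hstack([cv2.resize(p[150:290,60:240],None,fx=2.2,fy=2.2,interpolation=3),cv2.resize(q[60:200,200:380],None,fx=2.2,fy=2.2,interpolation=3)])
cv2.imwrite("pics/a5.png",im[...,::-1])
```

```text
t 10.5 p [0.5926 0.1548 0.2115] q [-1.000e-04  7.602e-01  6.497e-01 -6.000e-04] F [ 0.3 -0.3 -4.7] w 0.03276672337587017 j [ 0.142  0.394  1.564 -0.     1.185  0.299]
[[ 0.156  0.988 -0.001]
 [ 0.988 -0.156 -0.001]
 [-0.001 -0.001 -1.   ]]
G [-0.00048599  0.11967328  0.15761396] tilt 0.0418054418061439 0.057718783300532504
```

View pics/a5.png

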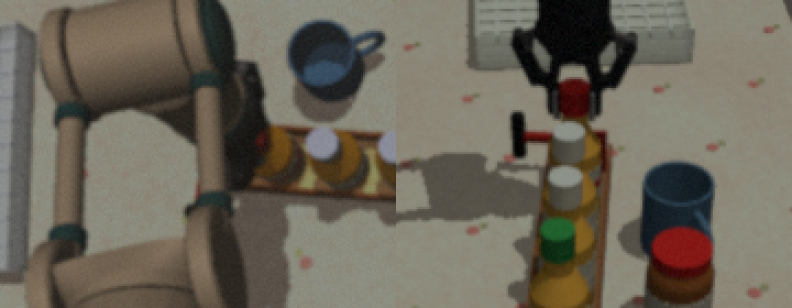

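The crop shows the red cap held upright at crop (574,98), with the bottle's weight on the tool (−4.7 N). It hangs just above the floor, so I'll lower it slowly.

Request:
{"fn": "servo_tool", "kwargs": {
  "moves": [
    {"dp": [0,0,0.005],"delta_rot": [0,0,0],"fingers": 0},
    {"dp": [0,0,0.005],"delta_rot": [0,0,0],"fingers": 0},
    {"dp": [0,0,0],"delta_rot": [0,0,0],"fingers": 0}
  ]
}}

```text
clock: 10.9
position: [0.5929, 0.1556, 0.2097]
ee_rot: [-0.0, 0.76, 0.65, -0.0]
contact_force: [0.3, -0.6, -3.1]
width: 0.033
gripper_force: 50.0
```

Request:
{"fn": "servo_tool", "kwargs": {
  "moves": [
    {"dp": [0,0,0.005],"delta_rot": [0,0,0],"fingers": 0},
    {"dp": [0,0,0],"delta_rot": [0,0,0],"fingers": 0}
  ]
}}

```text
clock: 11.1
position: [0.5929, 0.1553, 0.2089]
ee_rot: [0.0, 0.76, 0.65, 0.0]
contact_force: [-0.4, 0.3, -4.5]
width: 0.033
gripper_force: 50.0
```

Request:
{"fn": "servo_tool", "kwargs": {
  "moves": [
    {"dp": [0,0,0.005],"delta_rot": [0,0,0],"fingers": 0},
    {"dp": [0,0,0.005],"delta_rot": [0,0,0],"fingers": 0},
    {"dp": [0,0,0],"delta_rot": [0,0,0],"fingers": 0}
  ]
}}

```text
clock: 11.4
position: [0.5931, 0.1551, 0.2085]
ee_rot: [0.0, 0.76, 0.65, 0.001]
contact_force: [-1.8, -1.7, 5.0]
width: 0.0329
gripper_force: 51.0
```

Contact with the floor. I'll release and rise.

Request:
{"fn": "servo_tool", "kwargs": {
  "moves": [
    {"dp": [0,0,-0.002],"delta_rot": [0,0,0],"fingers": 0},
    {"dp": [0,0,0],"delta_rot": [0,0,0],"fingers": 0.9},
    {"dp": [0,0,0],"delta_rot": [0,0,0],"fingers": 0.9},
    {"dp": [0,0,0],"delta_rot": [0,0,0],"fingers": 0.9},
    {"dp": [0,0,0],"delta_rot": [0,0,0],"fingers": 0.9}
  ]
}}

```text
clock: 11.9
position: [0.5931, 0.1552, 0.2072]
ee_rot: [0.0, 0.76, 0.65, 0.0]
contact_force: [0.5, 0.3, -0.5]
width: 0.0766
gripper_force: 0.0
```

Request:
{"fn": "servo_tool", "kwargs": {
  "moves": [
    {"dp": [0,0,-0.1],"delta_rot": [0,0,0],"fingers": 0.9},
    {"dp": [0,0,-0.2],"delta_rot": [0,0,0],"fingers": 1},
    {"dp": [0,0,-0.2],"delta_rot": [0,0,0],"fingers": 1},
    {"dp": [0,0,0],"delta_rot": [0,0,0],"fingers": 1},
    {"dp": [0,0,0],"delta_rot": [0,0,0],"fingers": 1}
  ]
}}

```text
clock: 12.4
position: [0.5934, 0.1553, 0.3085]
ee_rot: [0.001, 0.76, 0.65, 0.001]
contact_force: [-0.1, 0.4, -0.4]
width: 0.0856
gripper_force: 0.0
```

```bash
cat >> h.py <<'E'
def caps(tag):
    for n in("side","top"):
        p,d=shot(n,tag+n+".png"); C=lane(cloud(n,d)); ok=(d>0)&(C[...,2]>.164)&(C[...,2]<.182)&(abs(C[...,0])<.03)&(abs(C[...,1])<.25)
        for b,c,s in blobs(ok,(0,0,560,420),15): print(n,"cap px",c.round(0),s[4],"lane",C[b].mean(0).round(4),"ray",lane(ray_plane(n,c,.174)).round(4)[0])
        M=masks(p); k=(d>0)&M["black"]&(C[...,2]>.05)&(C[...,2]<.1)&(C[...,0]<-.06)&(C[...,0]>-.09)&(C[...,1]>.1)&(C[...,1]<.22)
        if k.sum(): print(n,"knob",k.sum(),((C[k].min(0)+C[k].max(0))/2).round(4))
E
python3 - <<'E'
from h import *
st(); caps("b6")
p0,R0=now(); print(lane(p0))
E
```

```text
t 12.4 p [0.5934 0.1553 0.3085] q [0.0008 0.7599 0.65   0.0013] F [-0.1  0.4 -0.4] w 0.08564557581751976 j [0.142 0.33  1.414 0.    1.394 0.298]
[[ 0.155  0.988  0.003]
 [ 0.988 -0.155  0.001]
 [ 0.001  0.003 -1.   ]]
side cap px [281. 101.] 135 lane [0.0012 0.1186 0.1724] ray [0.0014 0.1162 0.174 ]
side cap px [278. 121.] 157 lane [-0.0003  0.0408  0.1722] ray [-1.00e-04  3.82e-02  1.74e-01]
side cap px [277. 142.] 162 lane [ 0.0017 -0.0354  0.1712] ray [ 0.0019 -0.0391  0.174 ]
side cap px [273. 166.] 185 lane [-1.000e-04 -1.160e-01  1.713e-01] ray [ 0.0002 -0.1192  0.174 ]
side knob 55 [-0.0743  0.196   0.067 ]
top cap px [173. 212.] 163 lane [-0.0008  0.1217  0.1727] ray [-0.001   0.1214  0.174 ]
top cap px [206. 215.] 175 lane [-0.002   0.045   0.1729] ray [-0.0022  0.0448  0.174 ]
top cap px [239. 217.] 174 lane [-0.0003 -0.0307  0.1727] ray [-0.0006 -0.0309  0.174 ]
top cap px [274. 220.] 174 lane [-0.0018 -0.1115  0.1727] ray [-0.002  -0.1115  0.174 ]
top knob 1 [-0.0768  0.1953  0.0515]
[-0.00069085  0.11991318  0.30616276]
```

View pics/b6side.png

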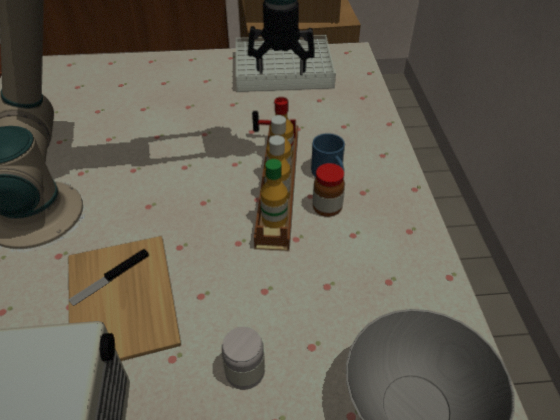

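All four bottles stand in the picture, with caps at (281,104), (278,124), (277,146) and (274,170). The knob is still at (255,121), so the stop has not moved. Next I turn the gripper 90° and go above the knob.

Run:
```python
from h import *
p0,R0=now(); R1=np.c_[np.cross(YD,-ZD),YD,-ZD]; p1=world(-.081,.1985,.29)
rows(p0,R0,p1,R1,17)
```

```text
[[0.023, -0.024, 0.005], [-0.001, -0.001, -0.924]]
[[0.025, -0.021, 0.005], [-0.001, -0.001, -0.924]]
[[0.027, -0.019, 0.005], [-0.001, -0.001, -0.924]]
[[0.029, -0.016, 0.005], [-0.001, -0.001, -0.924]]
[[0.03, -0.014, 0.005], [-0.001, -0.001, -0.924]]
[[0.031, -0.011, 0.005], [-0.001, -0.001, -0.924]]
[[0.032, -0.008, 0.005], [-0.001, -0.001, -0.924]]
[[0.033, -0.005, 0.005], [-0.001, -0.001, -0.924]]
[[0.033, -0.002, 0.005], [-0.001, -0.001, -0.924]]
[[0.033, 0.001, 0.005], [-0.001, -0.001, -0.924]]
[[0.033, 0.004, 0.005], [-0.001, -0.001, -0.924]]
[[0.032, 0.007, 0.005], [-0.001, -0.001, -0.924]]
[[0.031, 0.01, 0.005], [-0.001, -0.001, -0.924]]
[[0.03, 0.013, 0.005], [-0.001, -0.001, -0.924]]
[[0.029, 0.016, 0.005], [-0.001, -0.001, -0.924]]
[[0.027, 0.018, 0.005], [-0.001, -0.001, -0.924]]
[[0.026, 0.021, 0.005], [-0.001, -0.001, -0.924]]
-- 17
```

Request:
{"fn": "servo_tool", "kwargs": {
  "moves": [
    {"dp": [0.023,-0.024,0.005],"delta_rot": [0,0,-0.924],"fingers": 1},
    {"dp": [0.025,-0.021,0.005],"delta_rot": [0,0,-0.924],"fingers": 1},
    {"dp": [0.027,-0.019,0.005],"delta_rot": [0,0,-0.924],"fingers": 1},
    {"dp": [0.029,-0.016,0.005],"delta_rot": [0,0,-0.924],"fingers": 1},
    {"dp": [0.03,-0.014,0.005],"delta_rot": [0,0,-0.924],"fingers": 1}
  ]
}}

```text
clock: 13.0
position: [0.5724, 0.1817, 0.3003]
ee_rot: [-0.001, 0.589, 0.808, -0.001]
contact_force: [-0.1, -0.6, -0.5]
width: 0.0854
gripper_force: 0.0
```

Request:
{"fn": "servo_tool", "kwargs": {
  "moves": [
    {"dp": [0.031,-0.011,0.005],"delta_rot": [0,0,-0.924],"fingers": 1},
    {"dp": [0.032,-0.008,0.005],"delta_rot": [0,0,-0.924],"fingers": 1},
    {"dp": [0.033,-0.005,0.005],"delta_rot": [0,0,-0.924],"fingers": 1},
    {"dp": [0.033,-0.002,0.005],"delta_rot": [0,0,-0.924],"fingers": 1},
    {"dp": [0.033,0.001,0.005],"delta_rot": [0,0,-0.924],"fingers": 1}
  ]
}}

```text
clock: 13.5
position: [0.5525, 0.2081, 0.2953]
ee_rot: [-0.001, 0.389, 0.921, -0.001]
contact_force: [0.2, -0.1, 0.8]
width: 0.0855
gripper_force: 0.0
```

Request:
{"fn": "servo_tool", "kwargs": {
  "moves": [
    {"dp": [0.033,0.004,0.005],"delta_rot": [0,0,-0.924],"fingers": 1},
    {"dp": [0.032,0.007,0.005],"delta_rot": [0,0,-0.924],"fingers": 1},
    {"dp": [0.031,0.01,0.005],"delta_rot": [0,0,-0.924],"fingers": 1},
    {"dp": [0.03,0.013,0.005],"delta_rot": [0,0,-0.924],"fingers": 1},
    {"dp": [0.029,0.016,0.005],"delta_rot": [0,0,-0.924],"fingers": 1}
  ]
}}

```text
clock: 14.0
position: [0.5328, 0.2344, 0.2903]
ee_rot: [-0.002, 0.167, 0.986, -0.001]
contact_force: [-0.5, 0.2, 0.6]
width: 0.0853
gripper_force: 0.0
```

Request:
{"fn": "servo_tool", "kwargs": {
  "moves": [
    {"dp": [0.027,0.018,0.005],"delta_rot": [0,0,-0.924],"fingers": 1},
    {"dp": [0.026,0.021,0.005],"delta_rot": [0,0,-0.924],"fingers": 1},
    {"dp": [0,0,0],"delta_rot": [0,0,0],"fingers": 1}
  ]
}}

```text
clock: 14.3
position: [0.5246, 0.2452, 0.2885]
ee_rot: [-0.002, 0.077, 0.997, -0.001]
contact_force: [-1.3, -0.0, 0.0]
width: 0.0853
gripper_force: 0.0
```

Run:
```python
from h import *
st(); p0,R0=now(); R1=np.c_[np.cross(YD,-ZD),YD,-ZD]; p1=world(-.081,.1985,.19); rows(p0,R0,p1,R1,4)
rows(p1,R1,world(-.081,.1985,.127),R1,3); caps("b7")
```

```text
t 14.3 p [0.5246 0.2452 0.2885] q [-1.70e-03  7.73e-02  9.97e-01 -5.00e-04] F [-1.3 -0.   0. ] w 0.08527236244874002 j [ 0.317  0.292  1.52   0.     1.333 -1.099]
[[-0.988  0.154 -0.003]
 [ 0.154  0.988 -0.001]
 [ 0.003 -0.001 -1.   ]]
[[-0.001, 0.0, 0.123], [-0.003, -0.008, 0.001]]
[[-0.001, 0.0, 0.123], [-0.003, -0.008, 0.001]]
[[-0.001, 0.0, 0.123], [-0.003, -0.008, 0.001]]
[[-0.001, 0.0, 0.123], [-0.003, -0.008, 0.001]]
-- 4
[[0.0, 0.0, 0.105], [0.0, 0.0, 0.0]]
[[0.0, 0.0, 0.105], [0.0, 0.0, 0.0]]
[[0.0, 0.0, 0.105], [0.0, 0.0, 0.0]]
-- 3
side cap px [281. 101.] 133 lane [0.0013 0.1195 0.172 ] ray [0.0015 0.1165 0.174 ]
side cap px [278. 121.] 155 lane [-0.0007  0.041   0.1722] ray [-0.0005  0.0385  0.174 ]
side cap px [277. 142.] 156 lane [ 0.0016 -0.0354  0.1714] ray [ 0.0019 -0.0388  0.174 ]
side cap px [273. 166.] 182 lane [-0.     -0.1158  0.1714] ray [ 0.0002 -0.1189  0.174 ]
side knob 56 [-0.0745  0.1985  0.0664]
top cap px [173. 212.] 166 lane [-0.0009  0.1218  0.1725] ray [-0.0011  0.1214  0.174 ]
top cap px [206. 215.] 177 lane [-0.0023  0.045   0.1729] ray [-0.0025  0.0448  0.174 ]
top cap px [239. 217.] 176 lane [-0.0004 -0.0308  0.1726] ray [-0.0007 -0.031   0.174 ]
top cap px [274. 220.] 175 lane [-0.0018 -0.1115  0.1726] ray [-0.002  -0.1116  0.174 ]
top knob 14 [-0.0776  0.1999  0.0675]
```

Request:
{"fn": "servo_tool", "kwargs": {
  "moves": [
    {"dp": [0,0,0.123],"delta_rot": [0,-0.01,0],"fingers": 1},
    {"dp": [0,0,0.123],"delta_rot": [0,-0.01,0],"fingers": 1},
    {"dp": [0,0,0.123],"delta_rot": [0,-0.01,0],"fingers": 1},
    {"dp": [0,0,0.123],"delta_rot": [0,0,0],"fingers": 1},
    {"dp": [0,0,0.1],"delta_rot": [0,0,0],"fingers": 1}
  ]
}}

```text
clock: 14.9
position: [0.5257, 0.2443, 0.1702]
ee_rot: [0.001, 0.079, 0.997, -0.001]
contact_force: [0.3, -0.8, 1.0]
width: 0.0857
gripper_force: 0.0
```

Request:
{"fn": "servo_tool", "kwargs": {
  "moves": [
    {"dp": [0,0,0.1],"delta_rot": [0,0,0],"fingers": 1},
    {"dp": [0,0,0.11],"delta_rot": [0,0,0],"fingers": 1},
    {"dp": [0,0,0],"delta_rot": [0,0,0],"fingers": 1}
  ]
}}

```text
clock: 15.2
position: [0.5244, 0.2438, 0.1268]
ee_rot: [-0.002, 0.079, 0.997, -0.002]
contact_force: [-0.4, -0.6, 0.3]
width: 0.0858
gripper_force: 0.0
```

Run:
```python
from h import *
st(); print(lane(now()[0]))
p,d=shot("top"); q,e=shot("side")
im=np.hstack([cv2.resize(p[150:290,60:240],None,fx=2.2,fy=2.2,interpolation=3),cv2.resize(q[60:200,190:370],None,fx=2.2,fy=2.2,interpolation=3)])
cv2.imwrite("pics/a8.png",im[...,::-1])
```

```text
t 15.2 p [0.5244 0.2438 0.1268] q [-0.0016  0.0785  0.9969 -0.0015] F [-0.4 -0.6  0.3] w 0.08577179846400027 j [ 0.316  0.432  1.745 -0.002  0.968 -1.097]
[[-0.988  0.157 -0.003]
 [ 0.157  0.988 -0.003]
 [ 0.003 -0.003 -1.   ]]
[-0.08160914  0.19707505  0.12684789]
```

View pics/a8.png

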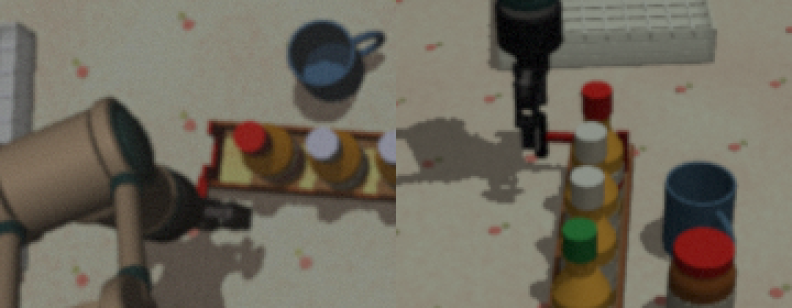

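The crop shows the fingers around the knob at the end of the red bar (bar at crop 205,180), clear of the bottles. I'll close on it.

Request:
{"fn": "servo_tool", "kwargs": {
  "moves": [
    {"dp": [0,0,0],"delta_rot": [0,0,0],"fingers": 0},
    {"dp": [0,0,0],"delta_rot": [0,0,0],"fingers": 0},
    {"dp": [0,0,0],"delta_rot": [0,0,0],"fingers": 0},
    {"dp": [0,0,0],"delta_rot": [0,0,0],"fingers": 0},
    {"dp": [0,0,0],"delta_rot": [0,0,0],"fingers": 0}
  ],
  "force": 40
}}

```text
clock: 15.8
position: [0.5266, 0.2459, 0.1309]
ee_rot: [0.002, 0.078, 0.997, 0.001]
contact_force: [-0.5, 3.0, 3.1]
width: 0.0165
gripper_force: 38.9
```

Request:
{"fn": "servo_tool", "kwargs": {
  "moves": [
    {"dp": [0,0,0],"delta_rot": [0,0,0],"fingers": 0},
    {"dp": [0,0,0],"delta_rot": [0,0,0],"fingers": 0}
  ]
}}

```text
clock: 16.0
position: [0.5266, 0.2459, 0.1309]
ee_rot: [0.002, 0.078, 0.997, 0.001]
contact_force: [-1.5, 4.4, 4.4]
width: 0.0167
gripper_force: 39.0
```

Request:
{"fn": "servo_tool", "kwargs": {
  "moves": [
    {"dp": [0,-0.024,0],"delta_rot": [0,0,0],"fingers": 0},
    {"dp": [0,-0.024,0],"delta_rot": [0,0,0],"fingers": 0},
    {"dp": [0,-0.024,0],"delta_rot": [0,0,0],"fingers": 0},
    {"dp": [0,-0.024,0],"delta_rot": [0,0,0],"fingers": 0},
    {"dp": [0,-0.024,0],"delta_rot": [0,0,0],"fingers": 0}
  ]
}}

```text
clock: 16.5
position: [0.5229, 0.2224, 0.1309]
ee_rot: [0.002, 0.078, 0.997, 0.001]
contact_force: [-1.9, 6.1, 5.9]
width: 0.017
gripper_force: 39.1
```

Request:
{"fn": "servo_tool", "kwargs": {
  "moves": [
    {"dp": [0,-0.024,0],"delta_rot": [0,0,0],"fingers": 0},
    {"dp": [0,-0.024,0],"delta_rot": [0,0,0],"fingers": 0},
    {"dp": [0,-0.02,0],"delta_rot": [0,0,0],"fingers": 0},
    {"dp": [0,-0.02,0],"delta_rot": [0,0,0],"fingers": 0},
    {"dp": [0,0,0],"delta_rot": [0,0,0],"fingers": 0}
  ]
}}

```text
clock: 17.0
position: [0.5201, 0.2045, 0.1309]
ee_rot: [0.002, 0.078, 0.997, 0.001]
contact_force: [-2.2, 4.5, 6.6]
width: 0.0161
gripper_force: 39.2
```

Run:
```python
from h import *
st(); print(lane(now()[0])); caps("b9")
p,d=shot("top"); q,e=shot("side")
im=np.hstack([cv2.resize(p[150:290,60:240],None,fx=2.2,fy=2.2,interpolation=3),cv2.resize(q[60:200,190:370],None,fx=2.2,fy=2.2,interpolation=3)])
cv2.imwrite("pics/a9.png",im[...,::-1])
```

```text
t 17.0 p [0.5201 0.2045 0.1309] q [0.0024 0.078  0.9969 0.001 ] F [-2.2  4.5  6.6] w 0.0161388500120907 j [ 0.25   0.4    1.791  0.     0.945 -1.165]
[[-0.988  0.156  0.005]
 [ 0.156  0.988  0.002]
 [-0.005  0.002 -1.   ]]
[-0.07976188  0.15757283  0.13092974]
side cap px [281. 102.] 135 lane [0.0014 0.1183 0.1721] ray [0.0016 0.1153 0.174 ]
side cap px [278. 121.] 153 lane [-0.0005  0.0412  0.1723] ray [-0.0003  0.0387  0.174 ]
side cap px [277. 142.] 159 lane [ 0.0015 -0.0353  0.1712] ray [ 0.0018 -0.0389  0.174 ]
side cap px [273. 166.] 185 lane [-1.000e-04 -1.161e-01  1.714e-01] ray [ 1.000e-04 -1.192e-01  1.740e-01]
side knob 63 [-0.0782  0.1423  0.0718]
top cap px [174. 212.] 165 lane [-0.0006  0.1212  0.1726] ray [-0.0009  0.1208  0.174 ]
top cap px [206. 215.] 176 lane [-0.0022  0.0451  0.1729] ray [-0.0024  0.0449  0.174 ]
top cap px [239. 217.] 175 lane [-0.0004 -0.0308  0.1729] ray [-0.0006 -0.0309  0.174 ]
top cap px [274. 220.] 175 lane [-0.0018 -0.1113  0.1726] ray [-0.002  -0.1114  0.174 ]
top knob 2 [-0.0885  0.1377  0.0982]
```

View pics/a9.png

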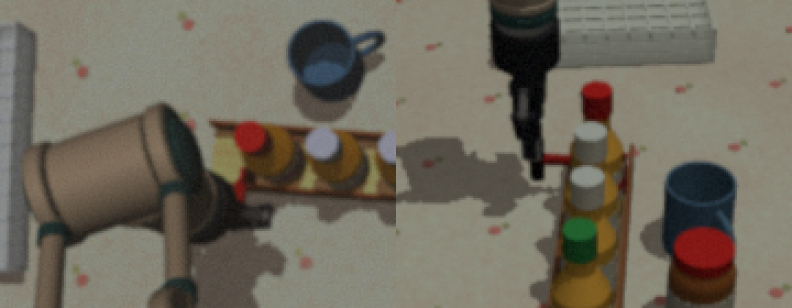

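The stop is in by about 42 mm: the bar's inner end is at crop (243,180), just touching the red-capped bottle, whose cap moved about 0.7 mm. All four bottles stand. I'll let go and lift away.

Request:
{"fn": "servo_tool", "kwargs": {
  "moves": [
    {"dp": [0,0,0],"delta_rot": [0,0,0],"fingers": 0.8},
    {"dp": [0,0,0],"delta_rot": [0,0,0],"fingers": 0.8},
    {"dp": [0,0,0],"delta_rot": [0,0,0],"fingers": 0.8},
    {"dp": [0,0,0],"delta_rot": [0,0,0],"fingers": 0.8},
    {"dp": [0,0,-0.1],"delta_rot": [0,0,0],"fingers": 0.8}
  ]
}}

```text
clock: 17.7
position: [0.5179, 0.2031, 0.1477]
ee_rot: [-0.001, 0.078, 0.997, -0.001]
contact_force: [-1.0, -0.3, -0.2]
width: 0.0684
gripper_force: 0.0
```

Request:
{"fn": "servo_tool", "kwargs": {
  "moves": [
    {"dp": [0,0,-0.2],"delta_rot": [0,0,0],"fingers": 0.8},
    {"dp": [0,0,-0.2],"delta_rot": [0,0,0],"fingers": 0.8},
    {"dp": [0.2,0,-0.2],"delta_rot": [0,0,0],"fingers": 0.8},
    {"dp": [0.2,0,0],"delta_rot": [0,0,0],"fingers": 0.8},
    {"dp": [0.2,0,0],"delta_rot": [0,0,0],"fingers": 0.8}
  ]
}}

```text
clock: 18.2
position: [0.4048, 0.2218, 0.2661]
ee_rot: [0.003, 0.078, 0.997, 0.0]
contact_force: [0.5, 0.5, 0.5]
width: 0.0687
gripper_force: 0.0
```

Run:
```python
from h import *
st(); caps("c1")
# stop position: distance knob axis -> neighbour, from both views
```

```text
t 18.2 p [0.4048 0.2218 0.2661] q [2.900e-03 7.820e-02 9.969e-01 5.000e-04] F [0.5 0.5 0.5] w 0.068674474566684 j [ 0.351  0.129  1.798 -0.002  1.209 -1.062]
[[-0.988  0.156  0.006]
 [ 0.156  0.988  0.   ]
 [-0.006  0.001 -1.   ]]
side cap px [281. 102.] 133 lane [0.0011 0.1185 0.1721] ray [0.0013 0.1155 0.174 ]
side cap px [278. 121.] 156 lane [-0.0008  0.0407  0.1722] ray [-0.0006  0.0382  0.174 ]
side cap px [277. 142.] 159 lane [ 0.0016 -0.0353  0.1712] ray [ 0.0019 -0.039   0.174 ]
side cap px [273. 166.] 182 lane [ 1.000e-04 -1.159e-01  1.714e-01] ray [ 0.0004 -0.119   0.174 ]
side knob 60 [-0.074   0.1526  0.0667]
top cap px [173. 212.] 169 lane [-0.0007  0.1212  0.1723] ray [-0.001   0.1208  0.174 ]
top cap px [206. 215.] 178 lane [-0.0023  0.045   0.1729] ray [-0.0025  0.0448  0.174 ]
top cap px [239. 217.] 176 lane [-0.0006 -0.0307  0.1728] ray [-0.0008 -0.0309  0.174 ]
top cap px [274. 220.] 176 lane [-0.0017 -0.1115  0.1726] ray [-0.002  -0.1116  0.174 ]
top knob 26 [-0.0763  0.156   0.0671]
```

View pics/c1side.png

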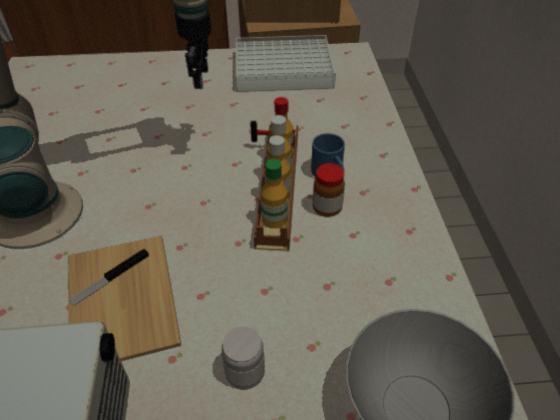

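The picture shows all four bottles standing, caps at (281,104), (278,124), (277,146) and (274,170), and the knob moved in to (254,131). The stop's face is about 106 mm from the neighbour's axis, which leaves about 16 mm of play. The gripper is clear of everything, so I'll hand in.

```bash
python3 -c "
from rig import manip; print(manip.sign_off())"
```

```text
the job is handed in; nothing more can be done
None
```

Both tipped bottles now stand upright at their own ends of the lane, the end stop is slid in to leave about 16 mm of play, nothing was knocked over, and the job is handed in at about 18 s of the 64 s allowed.

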